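Run the lids of the rivet case shut and lock it

ROBOT

A 6-joint arm with a two-finger parallel gripper is mounted at the origin on a cart in front of the work surface, level with it; the furniture and walls round the work are solid. World frame = base frame: x ahead of the robot, y to its left, z up, the work surface at z = 0. Lengths are in m, angles in degrees, forces in N, time in s.
With the tool pointing down it reaches from about 0.4 to 0.825 m from the base axis. Payload 7 kg.
Tool frame: the origin (TCP) lies between the finger pads, 19 mm behind the fingertips; this is the grasp point; z points along the fingers, y is the line along which they close (so a half turn about z gives the same grasp; the last joint's range is limited). The gripper opens to 88 mm and grips with 3 to 60 N. Pads are 19 mm wide; open, the fingers measure 130 mm over their backs; the gripper's body (78 mm by 193 mm) begins 47 mm behind the grasp point.
Start: joints at [89.559, 20.546, 0.682, 0, -70.136, -16.507], TCP at [0.197, 0.646, 0.245] pointing down, gripper open.
Joint ranges: [-176.03, 176.03], [-82.01, 121.73], [-58.28, 71.71], [-173.87, 95.51], [-174.79, -0.11], [-173.66, 173.66]. Speed limits (degrees/s): [136.94, 136.94, 172.46, 180, 180, 180].

INTERFACE

Orientations are given as [roll, pitch, yaw] about the fixed x, y, z axes, in that order (R = Rz(yaw) Ry(pitch) Rx(roll)).
In Python, from plant import ctrl gives the robot as it stands. The module is installed in compiled form; this text tells all that it offers.
- The arm moves only by the tool send_rows, never from a script. Its argument "plan" is a list that holds one entry, the list of rows, each a list of 6 numbers: the shift along the tool's x, y, z in cm, then the turn, a rotation vector about the tool's x, y, z in degrees. A call has 1 to 8 rows; each row is the pose to reach, as a shift and turn from the pose commanded when the call began, along the tool's axes at that moment; what a row does not reach only later rows make up. A row lasts 1/12 s, in which the tool goes at most 41.7 mm and 7.16 degrees, less where a joint would pass 70% of its speed; a pose out of reach is approached as far as the arm can. A call with a gripper value outside its range is refused whole. "fingers" is the opening, from 0 (shut) to 1 (fully open), set as the call begins (left out, the last holds). The fingers move at their own pace and stop on an object; the grip force is fixed at half the most. Time passes only in rows, so rows that repeat a pose let the fingers close. It gives the time, the measured TCP pose, the force, the opening and the grip force at its end, in the units of the state.
- ctrl.get_obs(): the state, without advancing time (a new reading comes with each control period).
- ctrl.snapshot(name): name is "scene" or "top"; returns a dict with "img" (400x640x3 uint8, red, green, blue), "K" (3x3 intrinsics, pixels), "pose" (4x4, takes a point from camera to world coordinates). Camera axes: x right, y down, z forward; pixel columns grow to the right and rows downward; lengths in m; the calibration is good to about 2 mm. A picture is of the moment at which its call begins. There is no depth.
- ctrl.close_job(): hands the job in; it is judged then, once.
The state is a dict: "clock": time; "joint_pos": joint angles; "qvel": joint speeds; "tau": joint torques, N m; "tool_pos": TCP position; "orientation": TCP orientation; "force": force on the tool from outside, world axes, zero at the start; "moment": the same for the moment, N m; "opening": finger opening in m; "gripper_force": force on a finger pad.
Only numpy, scipy, OpenCV 4.12 (cv2) and the standard library are available. Lean on these libraries where they do the work, as an engineer would, in place of code of your own. Each camera call takes 0.05 s, during which the arm holds its last target. There are 200 camera calls.

TASK

Shut the rivet case before the sanding dust gets in: with your fingertips run lightly along the row of open lids in one unbroken stroke, from the end away from the red tab towards it, so that the lids flip down and fall shut one after the other. Then push the red tab fully in so that the bar locks all five lids. Do not pick up, tip or shove the case along the bench, do not press hard, and leave the things round it alone.

Things in the scene. Friction and masses are not known exactly. Their poses are not given: they have to be found in the camera images.
- rivet_case: Dark blue plastic case for rivets, loose on the bench (0.75 to 1 kg in all; slides if pushed with about 6 N). Origin: centre of its underside; x its short axis (front, with the locking bar, at -x), y along the row of lids, z up. Body 54 (x) by 150 (y) by 30 mm high. Five white lids in a row: lid_1 at the +y end (robot's left) to lid_5 at the -y end, centres at y = 56, 28, 0, -28, -56 mm.
- row_start (a point): Point at the +y end of the row of lids, mid-width (hinge edge of lid_1), at the height of the tops of shut lids: case frame (0, 70, 33.5) mm. Axes as the case's. Open lids stand up to 55 mm above the bench.
- row_end (a point): Point at the -y end of the row of lids, mid-width (4 mm beyond the free edge of lid_5), at the height of the tops of shut lids: case frame (0, -70, 33.5) mm. Fingertips that pass 1 to 10 mm above the line from row_start to row_end shut the lids.
- lid_1 (a joint): Angle of lid 1 (rad): 0 shut flat, 1.6 wide open (standing up). White plate 49 mm (x) by 23 mm (y) by 3 mm, hinged along its +y edge (case frame y = 70 mm, z = 30 mm); it swings down towards -y. Snug hinge: the lid stays where it is above about 0.9 rad, drops shut by itself below about 0.7; tipping it over takes under 1 N.
- lid_2 (a joint): Angle of lid 2 (rad): 0 shut flat, 1.6 wide open (standing up). White plate 49 mm (x) by 23 mm (y) by 3 mm, hinged along its +y edge (case frame y = 42 mm, z = 30 mm); it swings down towards -y. Snug hinge: the lid stays where it is above about 0.9 rad, drops shut by itself below about 0.7; tipping it over takes under 1 N.
- lid_3 (a joint): Angle of lid 3 (rad): 0 shut flat, 1.6 wide open (standing up). White plate 49 mm (x) by 23 mm (y) by 3 mm, hinged along its +y edge (case frame y = 14 mm, z = 30 mm); it swings down towards -y. Snug hinge: the lid stays where it is above about 0.9 rad, drops shut by itself below about 0.7; tipping it over takes under 1 N.
- lid_4 (a joint): Angle of lid 4 (rad): 0 shut flat, 1.6 wide open (standing up). White plate 49 mm (x) by 23 mm (y) by 3 mm, hinged along its +y edge (case frame y = -14 mm, z = 30 mm); it swings down towards -y. Snug hinge: the lid stays where it is above about 0.9 rad, drops shut by itself below about 0.7; tipping it over takes under 1 N.
- lid_5 (a joint): Angle of lid 5 (rad): 0 shut flat, 1.6 wide open (standing up). White plate 49 mm (x) by 23 mm (y) by 3 mm, hinged along its +y edge (case frame y = -42 mm, z = 30 mm); it swings down towards -y. Snug hinge: the lid stays where it is above about 0.9 rad, drops shut by itself below about 0.7; tipping it over takes under 1 N.
- lock_bar (a joint): Travel of the locking bar (m): 0 out (unlocked) to 0.016 fully in (locked, hooks over the noses of the lids). Pushing the red tab towards the case's +y moves it in; friction about 1.2 N, so push gently: stays where it is left, hard stop at the end.
- red_tab (a point): Centre of the outer face (facing -y of the case) of the locking bar's red upright tab at the case's -y end: 44 mm (x) by 26 mm high, 4 mm thick, from 6 to 32 mm above the bench. Axes as the case's; at case frame (-10, -98, 19) mm when out. It stands 23 mm beyond the end of the case when out, 7 mm when fully in.
- wax: Bystander, loose: block of orange thread wax, 32x50x18 mm. Origin: centre of its underside.
- spool: Bystander, loose: spool of off-white thread, 29 mm across, 41 mm tall. Origin: centre of its underside.
- cork: Bystander, loose: cork block, 24x36x19 mm. Origin: centre of its underside.
- sander: Bystander, loose: narrow sanding block with a red face, 30x62x12 mm. Origin: centre of its underside.
- brush: Bystander, loose: shoe brush with pale bristles up, 70x146x36 mm. Origin: centre of its underside.
- chisel: Bystander, loose: small chisel with a pale wooden handle, 143 mm long, 21 mm high. Origin: centre of its underside.

How it is judged:
By the outcome, as a careful person would: the job done as asked, in the order asked, and still so for the second after the job is handed in, with the robot touching nothing.
It also fails if it takes over 48 s, if anything falls off the work surface, if the arm or the gripper's body presses on something with over 40 N, if the wrist force passes 120 N, or if a joint passes its speed limit or range.

## Working session

There is one attempt and no reset: what is moved stays moved. The work goes in short steps, Python scripts to look and compute and a tool call to move; the robot and the scene stay as the last step left them, time stands still between calls to the robot, and variables do not carry over. Pictures are saved under pics/ and viewed, at most 10 in all, crops included, and the job is handed in when it is done.

Besides the shell and the picture viewer there is one more tool, called after "Call:" by a JSON object that holds its "api" and its "payload". send_rows: Moves the arm, as the interface text tells. Its arguments: {"type":"object","properties":{"plan":{"type":"array","items":{"type":"array","items":{"type":"array","items":{"type":"number"}}}},"fingers":{"type":"number"}},"required":["plan"]}

```bash
mkdir -p pics; python3 - <<'E'
from plant import ctrl
import cv2,pickle
for n in("top","scene"):
    s=ctrl.snapshot(n); cv2.imwrite(f"pics/{n}0.png",s["img"][:,:,::-1]); pickle.dump((s["img"],s["K"],s["pose"]),open(n+".pkl","wb"))
    print(n,s["K"].round(1).tolist(),s["pose"].round(3).tolist())
o=ctrl.get_obs(); print({k:o[k] for k in("clock","tool_pos","orientation","opening","force")})
E
```

```text
top [[450.9, 0.0, 312.5], [0.0, 450.9, 193.8], [0.0, 0.0, 1.0]] [[-0.016, -0.994, 0.11, 0.426], [-1.0, 0.014, -0.022, -0.159], [0.021, -0.111, -0.994, 1.012], [0.0, 0.0, 0.0, 1.0]]
scene [[456.9, 0.0, 320.1], [0.0, 456.9, 198.6], [0.0, 0.0, 1.0]] [[0.775, -0.374, 0.509, 0.101], [-0.632, -0.446, 0.634, -0.697], [-0.01, -0.813, -0.583, 0.557], [0.0, 0.0, 0.0, 1.0]]
{'clock': 0.1, 'tool_pos': array([0.19667268, 0.64528663, 0.24451984]), 'orientation': array([ 1.79914634e+02, -8.01862801e-03, -1.69551498e+01]), 'opening': 0.0874016925295307, 'force': array([-0.44739459, -0.29199886, -0.6066859 ])}
```

View pics/top0.png

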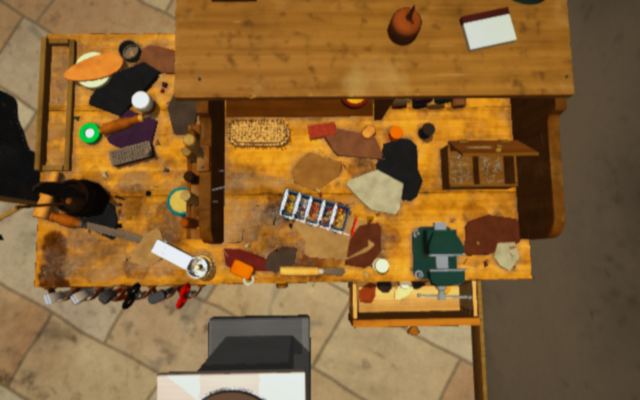

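View pics/scene0.png

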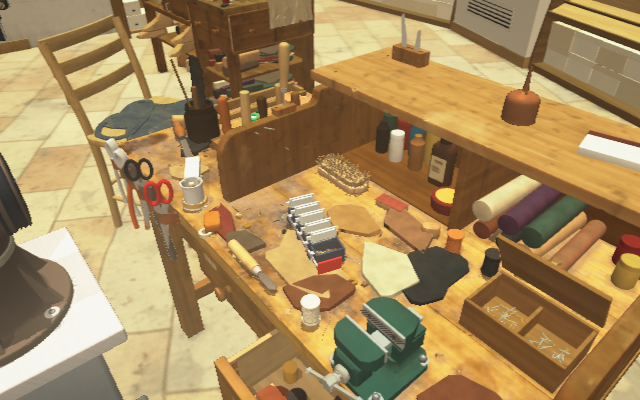

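```bash
cat > h.py <<'E'
import numpy as np,pickle
def ray(n,u,v,z):
    _,K,P=pickle.load(open(n+".pkl","rb")); d=P[:3,:3]@np.linalg.solve(K,[u,v,1]); return P[:3,3]+d*(z-P[2,3])/d[2]
def proj(n,p):
    _,K,P=pickle.load(open(n+".pkl","rb")); c=P[:3,:3].T@(np.asarray(p)-P[:3,3]); q=K@c; return q[:2]/q[2]
E
python3 - <<'E'
import pickle,cv2
a=pickle.load(open("top.pkl","rb"))[0][170:290,220:400]; b=pickle.load(open("scene.pkl","rb"))[0][180:300,270:360]
cv2.imwrite("pics/tc.png",cv2.resize(a,None,fx=4.4,fy=4.4,interpolation=2)[:,:,::-1])
cv2.imwrite("pics/sc.png",cv2.resize(b,None,fx=5,fy=5,interpolation=2)[:,:,::-1])
E
```

```text
(no output)
```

View pics/tc.png

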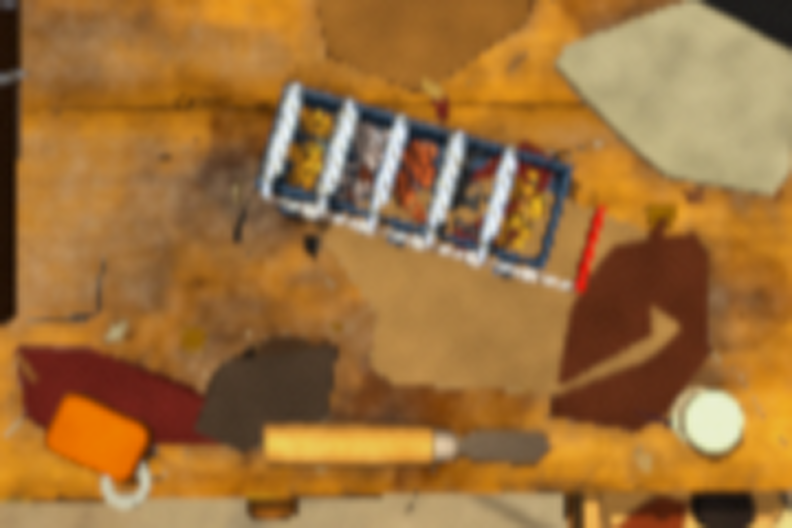

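View pics/sc.png

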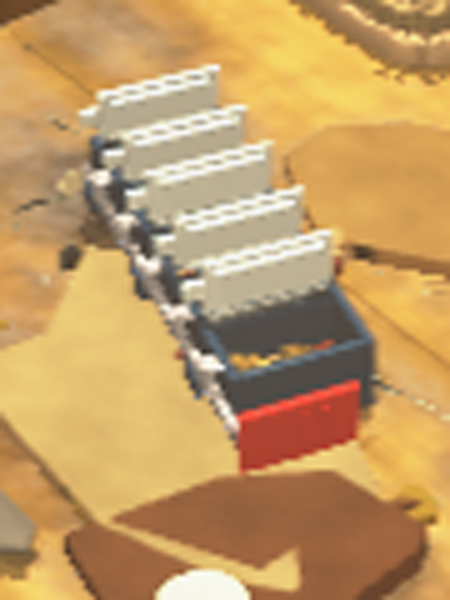

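```bash
python3 - <<'E'
from h import *
from scipy.optimize import least_squares
L=lambda s,h:("L",s,h)
obs=[("top",602,208,(12,-96,32)),("top",581,290,(-32,-96,32)),("top",568,168,(27,-75,30)),("top",553,268,(-27,-75,30)),
("top",295,86,L(24.5,70)),("top",267,190,L(-24.5,70)),("top",511,152,L(24.5,-42)),("top",485,256,L(-24.5,-42)),
("scene",240,415,(-32,-98,32)),("scene",360,382,(12,-98,32)),("scene",240,468,(-32,-98,6)),("scene",357,435,(12,-98,6)),
("scene",374,345,(27,-75,30)),("scene",202,278,L(-24.5,-42)),("scene",330,235,L(24.5,-42)),("scene",216,68,L(24.5,70)),("scene",100,100,L(-24.5,70))]
def full(n,u,v):
    f,o=(4.4,(220,170)) if n=="top" else (5,(270,180)); return np.array([(u+.5)/f-.5+o[0],(v+.5)/f-.5+o[1]])
def world(p,q):
    x,y,t,a=q[:4]
    if p[0]=="L": p=(p[1],p[2]-23*np.cos(a),30+23*np.sin(a)+1)
    c,s=np.cos(t),np.sin(t); p=np.array(p)/1000; return np.array([x+c*p[0]-s*p[1],y+s*p[0]+c*p[1],p[2]])
def res(q): return np.concatenate([proj(n,world(p,q))-full(n,u,v) for n,u,v,p in obs])
r=least_squares(res,[.5,-.18,-.25,1.5],loss="soft_l1"); q=r.x
print(q[:2],np.degrees(q[2:])); print(res(q).reshape(-1,2).round(1).tolist())
for nm,p in(("start",(0,70,33.5)),("end",(0,-70,33.5)),("tab",(-10,-98,19)),("tabin",(-10,-82,19))): print(nm,world(p,q).round(4))
for nm,u,v,z in(("wax",242,270,.018),("chis tip",345,271,.01),("chis h",280,271,.02),("spool",381,266,.04),("panel R edge z.2",223,200,.2),("panel",223,243,.1),("shelf .35",300,98,.35),("shelf .45",300,98,.45)): print(nm,ray("top",u,v,z).round(3))
E
```

```text
[ 0.49929828 -0.18057771] [-16.69754907  76.44479454]
[[-0.1, -0.3], [-0.6, 0.5], [0.0, -0.4], [-3.1, 0.7], [0.1, 0.7], [0.0, -0.9], [1.4, -0.0], [1.1, -1.6], [-0.2, 0.7], [0.1, 0.1], [0.0, 1.4], [0.4, 0.8], [-0.4, -2.3], [0.1, -1.2], [0.7, 0.2], [-0.3, -0.2], [-1.2, -0.7]]
start [ 0.5194 -0.1135  0.0335]
end [ 0.4792 -0.2476  0.0335]
tab [ 0.4616 -0.2716  0.019 ]
tabin [ 0.4662 -0.2562  0.019 ]
wax [ 0.372 -0.026  0.018]
chis tip [ 0.365 -0.25   0.01 ]
chis h [ 0.368 -0.108  0.02 ]
spool [ 0.376 -0.325  0.04 ]
panel R edge z.2 [ 0.507 -0.016  0.2  ]
panel [0.43  0.001 0.1  ]
shelf .35 [ 0.645 -0.158  0.35 ]
shelf .45 [ 0.612 -0.158  0.45 ]
```

```bash
python3 - <<'E'
from h import *
def tri(a,b):
    A=[];B=[]
    for n,(u,v) in(("top",a),("scene",b)):
        c=pickle.load(open(n+".pkl","rb"))[2][:3,3]; d=ray(n,u,v,0)-c; d/=np.linalg.norm(d); M=np.eye(3)-np.outer(d,d); A.append(M);B.append(M@c)
    return np.linalg.solve(sum(A),sum(B))
print("shelf corner",tri((176,98),(313,72)))
for z in(.05,.1,.15,.2,.25): print(z,"front panel scene edge",ray("scene",218,145,z).round(3),"top",ray("top",205,243,z).round(3))
print("panel face z0",ray("top",223,200,0).round(3),ray("top",223,243,0).round(3))
c=np.array([.4993,-.1806]);t=np.radians(-16.7)
for s in(.09,.095,.1,-.075,-.12,-.125): print(s,c+s*np.array([-np.sin(t),np.cos(t)]))
# arc rows from start, tool frame
psi=np.radians(-16.955);p0=np.array([.1967,.6453,.2445]);R=np.array([[np.cos(psi),np.sin(psi),0],[np.sin(psi),-np.cos(psi),0],[0,0,-1]])
N=32
a=np.radians(np.linspace(73.05,-9.7,N+1));r=np.interp(range(N+1),[0,10,25,N],[.6746,.52,.50,.534]);z=np.interp(range(N+1),[0,6,N],[.2445,.34,.34])
W=np.c_[r*np.cos(a),r*np.sin(a),z]; 
for i,w in enumerate(W[1:],1):
    if i%2==0: print(i,w.round(3))
E
```

```text
shelf corner [0.69903437 0.07034007 0.19998526]
0.05 front panel scene edge [0.498 0.168 0.05 ] top [0.431 0.048 0.05 ]
0.1 front panel scene edge [0.459 0.082 0.1  ] top [0.431 0.037 0.1  ]
0.15 front panel scene edge [ 0.42  -0.003  0.15 ] top [0.43  0.026 0.15 ]
0.2 front panel scene edge [ 0.38  -0.088  0.2  ] top [0.43  0.016 0.2  ]
0.25 front panel scene edge [ 0.341 -0.174  0.25 ] top [0.43  0.005 0.25 ]
panel face z0 [0.527 0.019 0.   ] [0.431 0.019 0.   ]
0.09 [ 0.52516245 -0.09439598]
0.095 [ 0.52659925 -0.08960686]
0.1 [ 0.52803605 -0.08481775]
-0.075 [ 0.47774796 -0.25243669]
-0.12 [ 0.46481674 -0.2955387 ]
-0.125 [ 0.46337994 -0.30032781]
2 [0.242 0.596 0.276]
4 [0.281 0.545 0.308]
6 [0.312 0.491 0.34 ]
8 [0.336 0.436 0.34 ]
10 [0.353 0.381 0.34 ]
12 [0.384 0.346 0.34 ]
14 [0.412 0.309 0.34 ]
16 [0.436 0.269 0.34 ]
18 [0.456 0.227 0.34 ]
20 [0.472 0.184 0.34 ]
22 [0.484 0.14  0.34 ]
24 [0.492 0.096 0.34 ]
26 [0.502 0.051 0.34 ]
28 [0.515 0.006 0.34 ]
30 [ 0.523 -0.041  0.34 ]
32 [ 0.526 -0.09   0.34 ]
```

Call:
{"api": "send_rows", "payload": {"plan": [[[1,0.7,-0.5,0,0,2],[3.7,3,-2,0,0,6],[6.5,5.2,-4,0,0,11],[9.2,7.4,-5.5,0,0,15],[12,9.7,-7,0,0,20],[14.8,11.9,-8.5,0,0,24],[17.5,14.1,-9.3,0,0,28],[18.5,14.9,-9.5,0,0,30]]], "fingers": 0}}

```text
clock: 0.77
tool_pos: [0.3324, 0.4459, 0.3431]
orientation: [-179.8, 0.1, -47.3]
force: [0.1, 0.2, 0.1]
opening: 0.0398
gripper_force: 0.0
```

Call:
{"api": "send_rows", "payload": {"plan": [[[1.3,0.4,0,0,0,2],[5.2,1.6,0,0,0,7],[9.1,2.8,0,0,0,12],[13,4,0,0,0,17],[17,5.3,0,0,0,22],[21,6.5,0,0,0,27],[25,7.8,0,0,0,32],[26.4,8.2,0,0,0,33]]]}}

```text
clock: 1.43
tool_pos: [0.4511, 0.1966, 0.3399]
orientation: [180.0, -0.0, -80.4]
force: [-1.0, 0.6, -0.5]
opening: 0.0002
gripper_force: 0.0
```

Call:
{"api": "send_rows", "payload": {"plan": [[[1.5,-0.1,0,0,0,2],[5.5,-0.5,0,0,0,6],[9.5,-0.9,0,0,0,10],[13.6,-1.3,0,0,0,14],[17.7,-1.7,0,0,0,18],[21.8,-2.1,0,0,0,22],[25.9,-2.5,0,0,0,25],[29.2,-2.7,0,0,0,26.4]]]}}

```text
clock: 2.1
tool_pos: [0.5282, -0.0848, 0.3395]
orientation: [179.9, -0.0, -106.6]
force: [1.4, 0.3, -0.5]
opening: 0.0004
gripper_force: 0.0
```

Call:
{"api": "send_rows", "payload": {"plan": [[[0,0,1.5,0,0,0],[0,0,5,0,0,0],[0,0,9,0,0,0],[0,0,13,0,0,0],[0,0,15,0,0,0],[0,0,16,0,0,0],[0,0,16,0,0,0],[0,0,16,0,0,0]]]}}

```text
clock: 2.77
tool_pos: [0.5287, -0.0824, 0.1809]
orientation: [-180.0, -0.0, -106.3]
force: [0.2, 0.2, 1.0]
opening: 0.0004
gripper_force: 0.0
```

```bash
python3 - <<'E'
from plant import ctrl
import cv2,numpy as np
a=ctrl.snapshot("scene")["img"][80:300,200:420];b=ctrl.snapshot("top")["img"][150:290,200:400]
cv2.imwrite("pics/c1.png",np.hstack([cv2.resize(a,(400,400)),cv2.resize(b,(400,400),interpolation=2)])[:,:,::-1])
o=ctrl.get_obs();print(o["tool_pos"],o["orientation"],o["force"],o["opening"],o["joint_pos"])
E
```

```text
[ 0.52938652 -0.0822888   0.18213689] [-1.79847898e+02  5.13126274e-02 -1.06328763e+02] [ 0.52698941 -0.03879621 -0.13191107] 0.00045592573938571567 [ 1.21621061e+01  1.03662355e+01 -2.21636612e+01  3.26239107e-02
 -5.73119494e+01 -2.85085182e+01]
```

View pics/c1.png

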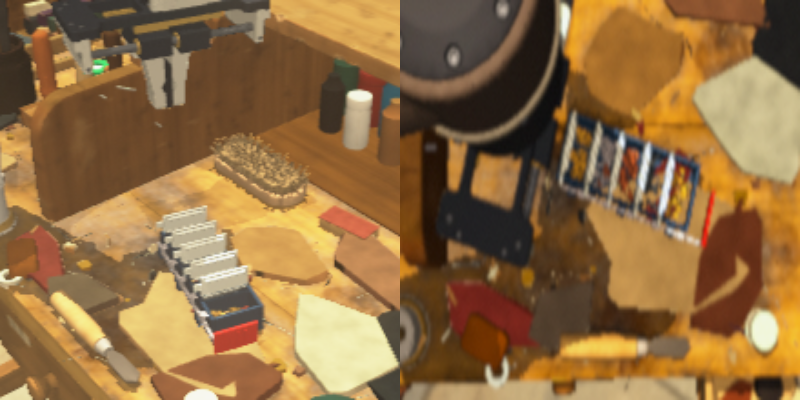

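Call:
{"api": "send_rows", "payload": {"plan": [[[1,0,1,0,0,0.3],[1,0,4,0,0,0.3],[1,0,7,0,0,0.3],[1,0,10,0,0,0.3],[1,0,11.5,0,0,0.3],[1,0,12,0,0,0.3],[1,0,12,0,0,0.3],[1,0,12,0,0,0.3]]]}}

```text
clock: 3.53
tool_pos: [0.5262, -0.0922, 0.0614]
orientation: [-179.9, 0.0, -106.6]
force: [-0.1, 0.4, 0.5]
opening: 0.0007
gripper_force: 0.0
```

```bash
python3 - <<'E'
from plant import ctrl
import numpy as np
P=[]
for i in range(4): ctrl.snapshot("top"); o=ctrl.get_obs(); P.append(np.r_[o["tool_pos"],o["orientation"],o["force"]])
print(np.array(P).round(4)); p=np.mean(P,0); d=p[:2]-[.4993,-.1806]; c,s=np.cos(np.radians(16.7)),np.sin(np.radians(16.7))
print("case xy",d[0]*c-d[1]*s,d[0]*s+d[1]*c)
E
```

```text
[[ 5.265000e-01 -9.210000e-02  6.180000e-02 -1.798671e+02  4.920000e-02
  -1.066341e+02 -5.345000e-01 -3.364000e-01  3.441000e-01]
 [ 5.266000e-01 -9.210000e-02  6.200000e-02 -1.798437e+02  6.580000e-02
  -1.066369e+02 -6.753000e-01  2.346000e-01  3.375000e-01]
 [ 5.264000e-01 -9.200000e-02  6.190000e-02 -1.798480e+02  6.920000e-02
  -1.066392e+02 -4.220000e-02  4.179000e-01 -9.338000e-01]
 [ 5.263000e-01 -9.200000e-02  6.180000e-02 -1.798615e+02  6.410000e-02
  -1.066384e+02  7.356000e-01 -1.625000e-01  2.259000e-01]]
case xy 0.0005502061514920907 0.09262911775643244
```

Call:
{"api": "send_rows", "payload": {"plan": [[[0,0,0.2,0,0,0],[0,0,0.4,0,0,0],[0.4,0,0.4,0,0,0],[1.2,0,0.4,0,0,0],[2,0,0.4,0,0,0],[2.8,0,0.4,0,0,0],[3.6,0,0.4,0,0,0],[4.4,0,0.4,0,0,0]]]}}

```text
clock: 4.4
tool_pos: [0.5123, -0.1353, 0.0564]
orientation: [180.0, -0.0, -106.7]
force: [-0.1, -0.4, 0.8]
opening: 0.0005
gripper_force: 0.1
```

Call:
{"api": "send_rows", "payload": {"plan": [[[0.8,0,0,0,0,0],[1.6,0,0,0,0,0],[2.4,0,0,0,0,0],[3.2,0,0,0,0,0],[4,0,0,0,0,0],[4.8,0,0,0,0,0],[5.6,0,0,0,0,0],[6.4,0,0,0,0,0]]]}}

```text
clock: 5.07
tool_pos: [0.4942, -0.1963, 0.0564]
orientation: [-180.0, 0.0, -106.6]
force: [0.3, 0.4, 0.4]
opening: 0.0005
gripper_force: 0.0
```

Call:
{"api": "send_rows", "payload": {"plan": [[[0.8,0,0,0,0,0],[1.6,0,0,0,0,0],[2.4,0,0,0,0,0],[3.2,0,0,0,0,0],[4,0,0,0,0,0],[4.8,0,0,0,0,0],[5.6,0,0,0,0,0],[6.4,0,0,0,0,0]]]}}

```text
clock: 5.73
tool_pos: [0.4759, -0.2577, 0.0564]
orientation: [-180.0, -0.0, -106.6]
force: [-0.7, -0.4, 0.3]
opening: 0.0006
gripper_force: 0.0
```

Call:
{"api": "send_rows", "payload": {"plan": [[[0.8,0,0,0,0,0],[1.6,0,0,0,0,0],[2.4,0,0,0,0,0],[3.2,0,0,0,0,0],[4,0,0,0,0,0],[4.8,0,0,0,0,0],[5.2,0,0,0,0,0],[5.2,0,0,0,0,0]]]}}

```text
clock: 6.4
tool_pos: [0.4608, -0.3075, 0.0563]
orientation: [180.0, -0.0, -106.7]
force: [0.1, 0.4, -0.8]
opening: 0.0006
gripper_force: 0.0
```

```bash
python3 - <<'E'
from plant import ctrl
import cv2,numpy as np,pickle
for n in("scene","top"):
    s=ctrl.snapshot(n); pickle.dump((s["img"],s["K"],s["pose"]),open(n+".pkl","wb"))
    if n=="scene":a=s["img"][170:310,240:380]
    else:b=s["img"][160:290,260:390]
cv2.imwrite("pics/c2.png",np.hstack([cv2.resize(a,(400,400),interpolation=2),cv2.resize(b,(400,400),interpolation=2)])[:,:,::-1])
o=ctrl.get_obs();p=o["tool_pos"];print(p,o["orientation"],o["force"])
d=p[:2]-[.4993,-.1806]; c,s=np.cos(np.radians(16.7)),np.sin(np.radians(16.7))
print("case xy",d[0]*c-d[1]*s,d[0]*s+d[1]*c)
E
```

```text
[ 0.46106874 -0.30683242  0.05631496] [ 1.79994054e+02  1.37128606e-03 -1.06677507e+02] [-0.23359214  0.54854939  0.27472384]
case xy -0.0003445476518865592 -0.13189440160180638
```

View pics/c2.png

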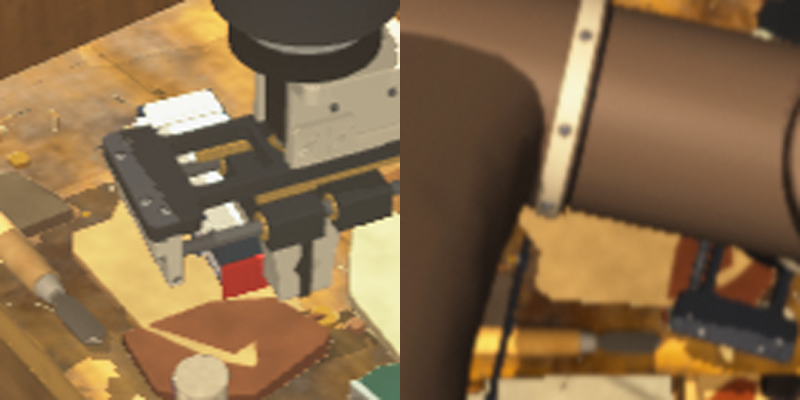

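Call:
{"api": "send_rows", "payload": {"plan": [[[0,0,-2,0,0,0],[0,0,-6,0,0,0],[0,0,-10,0,0,0],[2,0,-14,0,0,0],[5,0,-17,0,0,0],[8,0,-19,0,0,0],[10,0,-20,0,0,0],[10,0,-20,0,0,0]]]}}

```text
clock: 7.17
tool_pos: [0.4328, -0.4057, 0.2597]
orientation: [-179.7, -0.1, -106.7]
force: [0.0, 0.8, -0.7]
opening: 0.0005
gripper_force: 0.0
```

```bash
python3 - <<'E'
from plant import ctrl
import cv2,numpy as np,pickle
for n in("scene","top"):
    s=ctrl.snapshot(n); pickle.dump((s["img"],s["K"],s["pose"]),open(n+".pkl","wb"))
    if n=="scene":a=s["img"][180:300,270:390]
    else:b=s["img"][170:270,270:370]
cv2.imwrite("pics/c3.png",np.hstack([cv2.resize(a,(400,400),interpolation=2),cv2.resize(b,(400,400),interpolation=2)])[:,:,::-1])
o=ctrl.get_obs();print(o["tool_pos"],o["orientation"],o["clock"])
E
```

```text
[ 0.43233521 -0.40270246  0.25649115] [-1.79963917e+02  1.74271647e-02 -1.06724444e+02] 7.2667
```

View pics/c3.png

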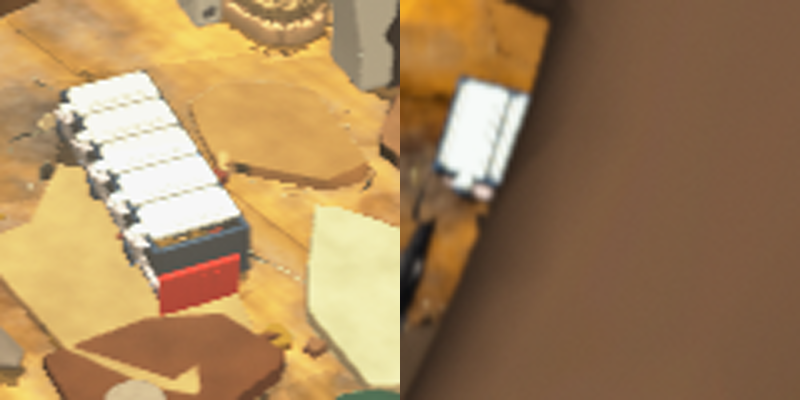

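Call:
{"api": "send_rows", "payload": {"plan": [[[-2,0.2,1,0,0,0],[-5,0.4,4,0,0,0],[-8,0.7,7,0,0,0],[-10,0.9,11,0,0,0],[-10.7,1,15,0,0,0],[-10.7,1,18.5,0,0,0],[-10.7,1,21,0,0,0],[-10.7,1,22,0,0,0]]]}}

```text
clock: 7.93
tool_pos: [0.4508, -0.2948, 0.0321]
orientation: [179.6, 0.0, -106.6]
force: [0.2, -0.9, 0.7]
opening: 0.0008
gripper_force: 0.0
```

Call:
{"api": "send_rows", "payload": {"plan": [[[0,0,0,0,0,0],[0,0,0,0,0,0],[0,0,0,0,0,0]]]}}

```text
clock: 8.18
tool_pos: [0.4548, -0.2973, 0.0379]
orientation: [-179.9, -0.0, -106.6]
force: [-0.9, 0.8, -0.5]
opening: 0.0003
gripper_force: 0.0
```

```bash
python3 - <<'E'
from plant import ctrl
import numpy as np
P=[]
for i in range(4): ctrl.snapshot("scene"); o=ctrl.get_obs(); P.append(np.r_[o["tool_pos"],o["orientation"][2],o["force"]])
p=np.mean(P,0); print(p.round(4)); d=p[:2]-[.4993,-.1806]; c,s=np.cos(np.radians(16.7)),np.sin(np.radians(16.7))
print("case xy",d[0]*c-d[1]*s,d[0]*s+d[1]*c)
E
```

```text
[ 4.547000e-01 -2.975000e-01  3.800000e-02 -1.066488e+02 -7.290000e-02
 -2.120000e-02  4.241000e-01]
case xy -0.00914343168121904 -0.12476872588068208
```

Call:
{"api": "send_rows", "payload": {"plan": [[[0,0,0.2,0,0,0],[0,0,0.4,0,0,0],[-0.3,0,0.4,0,0,0],[-0.6,0,0.4,0,0,0],[-0.9,0,0.4,0,0,0],[-1.2,0,0.4,0,0,0],[-1.4,0,0.4,0,0,0],[-1.5,0,0.4,0,0,0]]]}}

```text
clock: 9.05
tool_pos: [0.458, -0.2824, 0.0324]
orientation: [180.0, -0.0, -106.6]
force: [-0.2, -1.1, -0.3]
opening: 0.0004
gripper_force: 0.6
```

Call:
{"api": "send_rows", "payload": {"plan": [[[-0.1,0,0,0,0,0],[-0.2,0,0,0,0,0],[-0.3,0,0,0,0,0],[-0.4,0,0,0,0,0],[-0.5,0,0,0,0,0],[-0.6,0,0,0,0,0],[-0.7,0,0,0,0,0],[-0.8,0,0,0,0,0]]]}}

```text
clock: 9.72
tool_pos: [0.4603, -0.275, 0.0324]
orientation: [-180.0, -0.0, -106.6]
force: [-0.4, -2.1, -0.3]
opening: 0.0003
gripper_force: 0.6
```

Call:
{"api": "send_rows", "payload": {"plan": [[[-0.1,0,0,0,0,0],[-0.2,0,0,0,0,0],[-0.3,0,0,0,0,0],[-0.4,0,0,0,0,0],[-0.5,0,0,0,0,0],[-0.6,0,0,0,0,0]]]}}

```text
clock: 10.22
tool_pos: [0.4619, -0.2695, 0.0324]
orientation: [180.0, -0.0, -106.6]
force: [-1.4, -6.5, 0.1]
opening: 0.0004
gripper_force: 2.8
```

```bash
cat > st.py <<'E'
from plant import ctrl
import numpy as np,pickle
P=[]
for i in range(8): s=ctrl.snapshot("scene"); o=ctrl.get_obs(); P.append(np.r_[o["tool_pos"],o["orientation"][2],o["force"]])
pickle.dump((s["img"],s["K"],s["pose"]),open("scene.pkl","wb"))
p=np.mean(P,0); print(o["clock"],p.round(4)); d=p[:2]-[.4993,-.1806]; c,s=np.cos(np.radians(16.7)),np.sin(np.radians(16.7))
print("case xy",d[0]*c-d[1]*s,d[0]*s+d[1]*c,"F along case y",p[4]*s+p[5]*c)
E
python3 st.py
```

```text
10.6167 [ 4.618000e-01 -2.694000e-01  3.240000e-02 -1.066493e+02 -1.665000e-01
 -3.384100e+00  1.989000e-01]
case xy -0.010383303625986967 -0.09583202591522641 F along case y -3.2892633905870894
```

Call:
{"api": "send_rows", "payload": {"plan": [[[0.3,0,0,0,0,0],[1,0,0,0,0,0],[2,0,0,0,0,0],[3,0,0,0,0,0],[3.5,0,-3,0,0,0],[5.5,0,-7,0,0,0],[8,0,-11,0,0,0],[10,0,-14,0,0,0]]]}}

```text
clock: 11.28
tool_pos: [0.4328, -0.3649, 0.1718]
orientation: [180.0, 0.0, -106.6]
force: [2.2, -0.7, -1.2]
opening: 0.0007
gripper_force: 0.0
```

```bash
python3 st.py; python3 - <<'E'
from h import *
import cv2
a=pickle.load(open("scene.pkl","rb"))[0][180:300,270:390]
cv2.imwrite("pics/c4.png",cv2.resize(a,(600,600),interpolation=2)[:,:,::-1])
E
```

```text
11.6833 [   0.4337   -0.3655    0.172  -106.7104    0.5441   -0.4604    0.7699]
case xy -0.00971962111711265 -0.19595752684241197 F along case y -0.28460939550239184
```

View pics/c4.png

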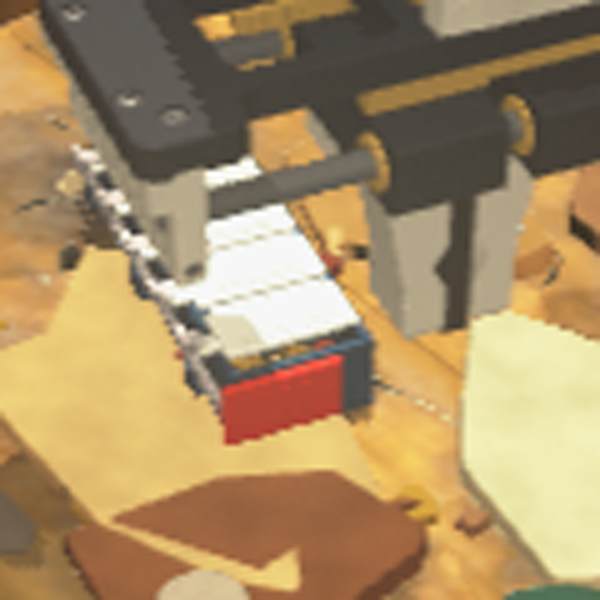

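```bash
python3 - <<'E'
from h import *
c,s=np.cos(np.radians(16.7)),np.sin(np.radians(16.7))
for nm,u,v,z in(("TL",224,387,.032),("TR",343,358,.032),("BL",227,443,.006),("old TL",240,415,.032),("old TR",360,382,.032),("oldBL",240,468,.006),("body",372,341,.03)):
    p=ray("scene",(u+.5)/5-.5+270,(v+.5)/5-.5+180,z); d=p[:2]-[.4993,-.1806]; print(nm,(d[0]*c-d[1]*s).round(4),(d[0]*s+d[1]*c).round(4))
for yy in(-98,-84,-82,-80):
    for px,pz in((-32,32),(12,32),(-32,6)):
        q=proj("scene",[.4993+c*px/1e3+s*yy/1e3,-.1806-s*px/1e3+c*yy/1e3,pz/1e3]); print(yy,px,pz,((q-[270,180]+.5)*5-.5).round(0),end=" ")
    print()
E
```

```text
TL -0.0309 -0.082
TR 0.0117 -0.0845
BL -0.0303 -0.0821
old TL -0.031 -0.0965
old TR 0.012 -0.0976
oldBL -0.0307 -0.0949
body 0.0253 -0.0786
-98 -32 32 [239. 419.] -98 12 32 [360. 383.] -98 -32 6 [240. 475.] 
-84 -32 32 [223. 392.] -84 12 32 [343. 357.] -84 -32 6 [225. 448.] 
-82 -32 32 [221. 388.] -82 12 32 [341. 353.] -82 -32 6 [222. 444.] 
-80 -32 32 [219. 384.] -80 12 32 [338. 350.] -80 -32 6 [220. 440.]
```

Call:
{"api": "send_rows", "payload": {"plan": [[[-1.5,0,2.5,0,0,0],[-4,0,6,0,0,0],[-6,0,10,0,0,0],[-6.5,0,13,0,0,0],[-7,0,14,0,0,0],[-8.5,0,14,0,0,0],[-9.3,0,14,0,0,0],[-9.6,0,14,0,0,0]]]}}

```text
clock: 12.35
tool_pos: [0.462, -0.2709, 0.0303]
orientation: [180.0, -0.0, -106.6]
force: [-0.2, 0.1, 0.1]
opening: 0.0003
gripper_force: 0.0
```

Call:
{"api": "send_rows", "payload": {"plan": [[[-0.1,0,0,0,0,0],[-0.2,0,0,0,0,0],[-0.3,0,0,0,0,0],[-0.35,0,0,0,0,0],[-0.4,0,0,0,0,0]]]}}

```text
clock: 12.77
tool_pos: [0.4625, -0.2691, 0.0308]
orientation: [-179.9, -0.0, -106.7]
force: [-1.3, -6.2, 1.8]
opening: 0.0005
gripper_force: 3.5
```

```bash
python3 st.py
```

```text
13.1667 [ 4.62500e-01 -2.69000e-01  3.08000e-02 -1.06682e+02 -1.26750e+00
 -5.22420e+00  1.83330e+00]
case xy -0.009828295774383378 -0.09527623721370782 F along case y -5.368116514401164
```

Call:
{"api": "send_rows", "payload": {"plan": [[[0.3,0,0,0,0,0],[1,0,0,0,0,0],[2,0,0,0,0,0],[3,0,0,0,0,0],[3.5,0,-3,0,0,0],[5.5,0,-7,0,0,0],[8,0,-11,0,0,0],[11,0,-15,0,0,0]]]}}

```text
clock: 13.83
tool_pos: [0.4329, -0.3649, 0.1683]
orientation: [-180.0, -0.0, -106.6]
force: [0.8, -0.8, -0.6]
opening: 0.0001
gripper_force: 0.0
```

Call:
{"api": "send_rows", "payload": {"plan": [[[1,0,-3,0,0,0],[2,0,-6,0,0,0],[3,0,-9,0,0,0],[3,0,-10,0,0,0],[3,0,-10,0,0,0],[3,0,-10,0,0,0]]]}}

```text
clock: 14.33
tool_pos: [0.4246, -0.3929, 0.2663]
orientation: [-180.0, 0.0, -106.7]
force: [-0.9, 0.0, -0.9]
opening: 0.0005
gripper_force: 0.0
```

```bash
python3 st.py; python3 - <<'E'
from h import *
import cv2
a=pickle.load(open("scene.pkl","rb"))[0][180:300,270:390]
cv2.imwrite("pics/c5.png",cv2.resize(a,(600,600),interpolation=2)[:,:,::-1])
E
```

```text
14.7333 [ 4.247000e-01 -3.921000e-01  2.651000e-01 -1.066458e+02 -4.140000e-02
  5.202000e-01 -4.802000e-01]
case xy -0.010708650799776114 -0.2240526272986351 F along case y 0.486407565528052
```

View pics/c5.png

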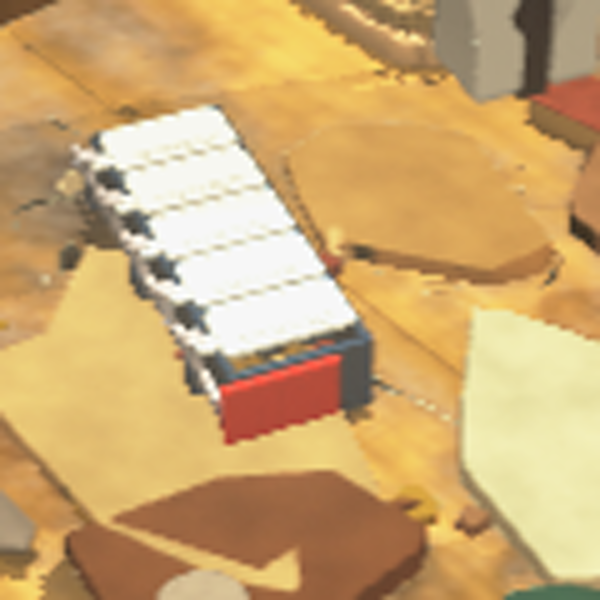

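The picture shows all five lids flat. The tab's top edge runs from (222,388) to (341,356), which matches the fully-in prediction. The case has not visibly moved.

```bash
python3 -c "
from plant import ctrl
print(ctrl.close_job())"
```

```text
the job is handed in; nothing more can be done
None
```

I shut all five lids in one light stroke and pushed the red tab in to its hard stop, at under 7 N measured; the case had not visibly moved and the job is handed in at about 15 s.

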